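# Steady the inspection microscope and wake it

## Robot

A 6-joint arm with a two-finger parallel gripper is mounted at the origin on a cart in front of the work surface, level with it; the furniture and walls round the work are solid. World frame = base frame: x ahead of the robot, y to its left, z up, the work surface at z = 0. Lengths are in m, angles in rad, forces in N, time in s.
With the tool pointing down it reaches from about 0.25 to 0.725 m from the base axis. Payload 9.7 kg.
Tool frame: the origin (TCP) lies midway between the tips of the shut fingers; the grasp point (between the pads) lies 19 mm behind it; z points along the fingers, y is the line along which they close (so a half turn about z gives the same grasp; the last joint's range is limited). The gripper opens to 85 mm and grips with 20 to 120 N. Pads are 22 mm wide; open, the fingers measure 114 mm over their backs; the gripper's body (76 mm by 85 mm) begins 54 mm behind the grasp point. The pads swing forward as they close: fully open they stand 13 mm farther back than shut.
Start: joints at [-1.173, 0.087, 0.176, 1.66, 0, 1.571], TCP at [0.213, -0.507, 0.231] pointing down, gripper open.
Joint ranges: [-3.13, 3.13], [-0.85, 1.81], [-1.15, 1.24], [-2.2, 2.28], [-1.44, 1.52], [-3.14, 3.14]. Speed limits (rad/s): [2.22, 2.22, 2.57, 3.14, 3.14, 3.14].

## Interface

Orientations are given as a 3x3 rotation matrix whose columns are the frame's x, y, z axes.
In Python, from workcell import sensors, viewer, ctrl gives the robot as it stands.
- The arm moves only by the shell command python3 -m creep 'ROWS'. ROWS is JSON, a list of rows, each a list of 3 entries, a list of its own where there are three numbers: the closure, from -1 (fully open) to 1 (shut), then the shift along the world's x, y, z in mm, then the turn about the world's z in degrees. In form: [[gripper, [dx, dy, dz], yaw], ...]. A call has exactly 10 rows; each row is the pose to reach, as a shift and turn from the pose commanded when the call began; what a row does not reach only later rows make up. A row lasts 1/12 s, in which the tool goes at most 41.7 mm and 7.16 degrees, less where a joint would pass 70% of its speed; a pose out of reach is approached as far as the arm can. A call with a gripper value outside its range is refused whole. The fingers move at their own pace and stop on an object; the grip force is fixed at half the most. Time passes only in rows, so rows that repeat a pose let the fingers close, or fill a call up. It gives the time, the measured TCP pose, the force, the opening and the grip force at its end, in the units of the state.
- sensors.get_state(): the state, without advancing time (a new reading comes with each control period).
- viewer.capture(name): name is "side" or "top"; returns a dict with "pixels" (384x512x3 uint8, red, green, blue), "z_map" (384x512 float32, m along the optical axis (not along the pixel's ray), 0 where there is no reading), "camera_matrix" (3x3 intrinsics, pixels), "k1" (the pictures are not rectified: a ray, as slopes to the right and down, at radius r is drawn at 1 + k1 r^2 times it, then the intrinsics apply), "extrinsics" (4x4, takes a point from camera to world coordinates). Camera axes: x right, y down, z forward; pixel columns grow to the right and rows downward; lengths in m; the calibration is good to about 2 mm. A picture is of the moment at which its call begins.
- ctrl.close_job(): hands the job in; it is judged then, once.
Trained networks look in a picture, given as the dict that the camera call returned (one of the last four; its "shot" number tells which), for a name from the list of things; names that differ only in an ending like _2 or _b are one class to them, and where a whole thing is asked for, a point or a joint stands for the part that bears it (a point fixed in the world has none). Each returns a list of dicts, best first, with "p" (0 to 1); they miss things now and then, are a little off and sometimes report something else, mostly with a low value. They report only what shows in the picture. A call takes as long as a camera call.
- viewer.look_for(picture, thing): "position" ([x, y, z] in m, in the coordinates of the camera as it stood for that picture, good to about 4 mm: the middle of the surface that is visible of it).
- viewer.outline_of(picture, thing): "region" (384x512 bool, what is visible of it).
- viewer.landmark_of(picture, thing): "position" ([x, y, z] in m, in the coordinates of the camera as it stood for that picture, good to about 4 mm: a listed point, or the origin of a listed thing).
The state is a dict: "clock": time; "qpos": joint angles; "dq": joint speeds; "effort": joint torques, N m; "tcp_pos": TCP position; "tool_rot": TCP orientation; "contact_force": force on the tool from outside, world axes, zero at the start; "torque": the same for the moment, N m; "finger_gap": opening from 0.0 (shut) to 1.0 (fully open); "gripper_force": force on a finger pad.
Only numpy, scipy, OpenCV 4.12 (cv2) and the standard library are available. Lean on these libraries where they do the work, as an engineer would, in place of code of your own. Each camera call takes 0.05 s, during which the arm holds its last target. There are 200 camera calls.

## Task

The inspection microscope's stand, which faces to the robot's left, is missing its support at its front right corner, under the bar knob: turn that knob clockwise until the levelling foot there just touches the bench, without jacking the stand up. Then push the spring-centred toggle under the camera head sideways towards the knob, hold it there for a good second and let it spring back upright. Leave the stand and the things round it where they are.

Things in the scene. Friction and masses are not known exactly. Their poses are not given: they have to be found in the camera images.
- stand: loose, heavy (7 kg) grey microscope stand. Origin: middle of its base at bench height; x to its back, y to its left, z up; it is turned so that its front faces the robot's left and its right side the robot. Base 190 x 225 mm, top at z 46 mm, underside z 24, on three fixed feet (both back corners, front left). Column 30 mm thick at x 68, y 30. Circuit board fixed on the stage, below z 80. Over 15 N of downward push on the knob may tip the stand
- head_front (a point): middle of the lower front edge of the white camera head (170 deep along the stand's x, 90 wide, 50 mm high), which the column carries; this edge is at stand x -85, y 30, z 215 mm. A lens 48 mm thick at most hangs below the head at stand x -2, y 30, down to z 168
- knob_bar (a point): centre of the black grip bar of the levelling knob at the front right corner (stand x -80, y -96 mm), nearest the robot: 64 mm long (own x axis), 14 wide (y), 26 high (z, up); its disc, 48 mm across, has its top 12 mm below this point. Clockwise from above screws the foot down and the knob sinks with it: 15 mm a turn (2.4 mm per rad). Friction 0.12 N m; it stays where it is left
- pad: rubber pad, 34 mm across, at the foot's lower end under the knob. Origin: centre of its underside, so its z is the gap left to the bench (5 to 9 mm at the start). It moves straight up and down with the knob. When it touches, the bar's centre (knob_bar) is 76 mm above the bench. More than about 0.7 rad of knob turn past touching jacks the stand up
- knob (a joint): angle of the levelling knob (rad), 0 to 6.0; grows clockwise seen from above. The pad touches the bench at about 4.17
- toggle_tip (a point): top of the black momentary toggle lever at stand x -72, y 30 mm; its upper 34 mm is a paddle 18 deep (along stand x) and 11 wide. Upright, its top is 109 mm above the bench; it swings sideways about a pivot 52 mm below its top. The camera head hangs 106 mm above it and 13 mm farther to the front: come in from the stand's front, tool tilted 30 to 50 degrees
- toggle (a joint): toggle angle (rad): 0 upright, positive when pushed to the stand's right (-y, towards the knob), range -0.45 to 0.45. Spring 0.3 N m per rad brings it back to 0: about 3 N at the top for the full throw. It switches above 0.25
- masking_tape: roll of masking tape, 92 mm across, 24 mm high, lying beside the right edge of the stand's base, nearest the robot; origin under its centre; leave it alone
- marker: marker pen 135 mm long, 18 mm thick, lying in front of the stand; origin under its centre; leave it alone

How it is judged:
On the way, in this order (a step that is already met when the one before it is completed fails the run):
1. the levelling foot's pad touches the bench and the stand is not jacked up (leaning less than 0.016 rad), the toggle not yet pushed (contact force between pad and anything else above 0.5 N and angle between stand's own z axis and vertical below 0.016 rad and height (world z) of pad below 0.0015 m and value of joint toggle below 0.12 rad), for 0.2 s.
2. the toggle is held over towards the knob (beyond 0.25 rad) for 0.7 s (value of joint toggle above 0.25 rad), for 0.7 s.
At the end, for the whole second after the job is handed in: The pad rests on the bench (contact force over 0.5 N), the stand leans less than 0.016 rad and is at rest within 30 mm of where it stood, and the toggle is upright again (within 0.06 rad) (contact force between pad and anything else above 0.5 N and angle between stand's own z axis and vertical below 0.016 rad and value of joint toggle between -0.06 and 0.06 rad and distance of stand from where it was at the start of the episode below 0.03 m and linear speed of stand below 0.01 m/s); the robot touches nothing.
It fails at once if the toggle is pushed the other way, away from the knob (beyond 0.25 rad) (value of joint toggle below -0.25 rad).
It fails at once if the stand is tipped by more than 0.08 rad (angle between stand's own z axis and vertical above 0.08 rad).
It fails at once if the masking tape is moved by more than 30 mm (distance of masking_tape from where it was at the start of the episode above 0.03 m).
It fails at once if the marker is moved by more than 30 mm (distance of marker from where it was at the start of the episode above 0.03 m).
It also fails if it takes over 72 s, if anything falls off the work surface, if the arm or the gripper's body presses on something with over 40 N, if the wrist force passes 120 N, or if a joint passes its speed limit or range.

## Working session

There is one attempt and no reset: what is moved stays moved. The work goes in short steps, Python scripts to look and compute and a shell command to move; the robot and the scene stay as the last step left them, time stands still between calls to the robot, and variables do not carry over. Pictures are saved under pics/ and viewed, at most 10 in all, crops included, and the job is handed in when it is done.

```bash
mkdir -p pics; ls; cat > h.py <<'E'
import numpy as np, cv2
from workcell import sensors, viewer, ctrl
def w(pic,p):
    E=np.array(pic["extrinsics"]); return (E[:3,:3]@np.array(p)+E[:3,3])
def save(pic,name): cv2.imwrite("pics/"+name,cv2.cvtColor(pic["pixels"],cv2.COLOR_RGB2BGR))
def st():
    s=sensors.get_state()
    for k in("clock","qpos","tcp_pos","contact_force","torque","finger_gap","gripper_force"):print(k,np.round(s[k],3))
    print(np.round(s["tool_rot"],3))
E
python3 - <<'E'
from h import *
st()
for c in("side","top"):
    p=viewer.capture(c); save(p,c+"0.png")
    print(c,np.round(p["extrinsics"],3).tolist(),p["k1"],np.round(p["camera_matrix"],1).tolist())
    for t in("stand","head_front","knob_bar","pad","toggle_tip","masking_tape","marker"):
        print(t,[(round(r["p"],2),np.round(w(p,r["position"]),4).tolist()) for r in viewer.landmark_of(p,t)[:2]])
E
```

```text
pics
clock 0.0
qpos [-1.173  0.087  0.175  1.66   0.     1.571]
tcp_pos [ 0.213 -0.507  0.231]
contact_force [-0.252 -0.471 -0.199]
torque [ 0.    -0.017 -0.053]
finger_gap 0.999
gripper_force 0.0
[[ 0.922  0.387 -0.001]
 [ 0.387 -0.922  0.001]
 [ 0.    -0.001 -1.   ]]
side [[-0.998, -0.044, 0.039, 0.454], [-0.057, 0.543, -0.838, 0.379], [0.015, -0.838, -0.545, 0.622], [0.0, 0.0, 0.0, 1.0]] 0.02177559057050323 [[404.5, 0.0, 251.6], [0.0, 404.5, 193.8], [0.0, 0.0, 1.0]]
stand [(0.79, [0.5377, -0.3885, -0.0029])]
head_front [(0.63, [0.5578, -0.3, 0.2118])]
knob_bar [(0.77, [0.4363, -0.3218, 0.0855])]
pad [(0.6, [0.4355, -0.3231, 0.007])]
toggle_tip [(0.4, [0.5591, -0.3179, 0.1093])]
masking_tape [(0.64, [0.3538, -0.4464, 0.0006])]
marker [(0.62, [0.5461, -0.2475, 0.0011])]
top [[0.004, -0.998, 0.064, 0.427], [-0.999, -0.007, -0.041, -0.295], [0.041, -0.064, -0.997, 1.014], [0.0, 0.0, 0.0, 1.0]] -0.11161779756358756 [[375.9, 0.0, 258.3], [0.0, 375.9, 187.7], [0.0, 0.0, 1.0]]
stand [(0.87, [0.5337, -0.3929, 0.0009])]
head_front [(0.71, [0.5638, -0.3036, 0.2175])]
knob_bar [(0.84, [0.4377, -0.3244, 0.0835]), (0.3, [0.35, -0.4498, 0.0011])]
pad []
toggle_tip []
masking_tape [(0.63, [0.3503, -0.4493, 0.0019]), (0.6, [0.5348, -0.391, 0.0002])]
marker [(0.76, [0.547, -0.245, 0.0009])]
```

View pics/side0.png

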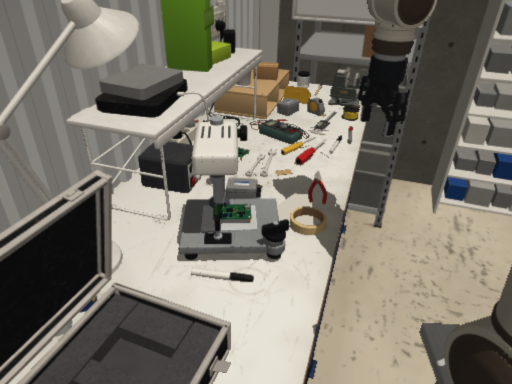

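View pics/top0.png

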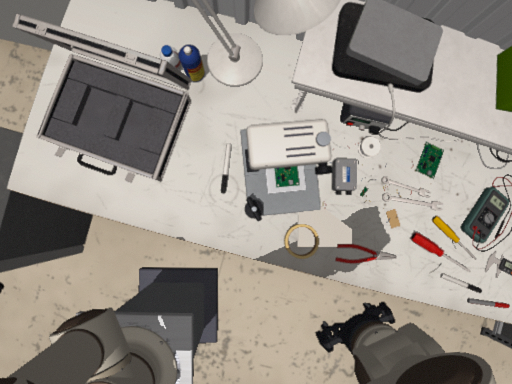

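The side view shows the stand with the knob at about (273,230), the tape ring at (307,220) and the marker at (230,276). The top view has the knob at (254,206), the head at (290,143) and the marker at (226,168). The network positions agree with the stand's geometry, so next I measure the bar's direction.

```bash
python3 - <<'E'
from h import *
def cloud(p):
    K=np.array(p["camera_matrix"]);v,u=np.mgrid[0:384,0:512].astype(float)
    xd=(u-K[0,2])/K[0,0];yd=(v-K[1,2])/K[1,1];x,y=xd.copy(),yd.copy()
    for _ in range(20):
        f=1+p["k1"]*(x*x+y*y);x,y=xd/f,yd/f
    z=p["z_map"];E=np.array(p["extrinsics"])
    return np.stack([x*z,y*z,z],-1)@E[:3,:3].T+E[:3,3]
ims=[]
for c,(a,b) in(("top",(206,254)),("side",(228,272))):
    P=viewer.capture(c);C=cloud(P)
    m=(np.hypot(C[...,0]-.437,C[...,1]+.323)<.045)&(P["z_map"]>0)
    g=P["pixels"].mean(-1)
    q=C[m&(C[...,2]>.082)]
    print(c,len(q),"hist",np.histogram(C[m][:,2],np.arange(.03,.11,.005)))
    cen,sv,V=np.linalg.svd(q[:,:2]-q[:,:2].mean(0),full_matrices=False)
    print("mean",q.mean(0),"ext",np.ptp(q[:,:2]@V.T,axis=0),"dir",np.degrees(np.arctan2(V[0,1],V[0,0])),"top z",np.median(q[q[:,2]>.09,2]))
    b0=(np.abs(C[...,0]-.52)<.02)&(np.abs(C[...,1]+.30)<.01)
    print("base z",np.median(C[(np.hypot(C[...,0]-.49,C[...,1]+.40)<.03),2]), "bench z",np.median(C[(np.hypot(C[...,0]-.44,C[...,1]+.22)<.03),2]))
    im=P["pixels"][a-25:a+25,b-30:b+30,::-1]; ims.append(cv2.resize(im,(600,500)[0:2] if 0 else (400,333),interpolation=cv2.INTER_CUBIC))
cv2.imwrite("pics/crop1.png",np.hstack(ims))
E
sed -i '/^def save/i\
' h.py
```

```text
top 148 hist (array([  1,   0,  50, 225,   4,   0,   0,  27, 138,   5,   2,   2,  39,
       101,   4]), array([0.03 , 0.035, 0.04 , 0.045, 0.05 , 0.055, 0.06 , 0.065, 0.07 ,
       0.075, 0.08 , 0.085, 0.09 , 0.095, 0.1  , 0.105]))
mean [ 0.43603204 -0.32161435  0.09585025] ext [0.06232961 0.01409869] dir -151.90779864167217 top z 0.09615503961886884
base z 0.05050791215607342 bench z 0.0003770180876802032
side 228 hist (array([ 52,  51, 124, 173,   3,   0,  26,  49, 100,  48,  50,  53,  84,
        60,   0]), array([0.03 , 0.035, 0.04 , 0.045, 0.05 , 0.055, 0.06 , 0.065, 0.07 ,
       0.075, 0.08 , 0.085, 0.09 , 0.095, 0.1  , 0.105]))
mean [ 0.43521138 -0.31684998  0.09138026] ext [0.06215992 0.0163586 ] dir 27.57810695321749 top z 0.09460257580347797
base z 0.04920508368386178 bench z -0.00014207644693386978
```

View pics/crop1.png

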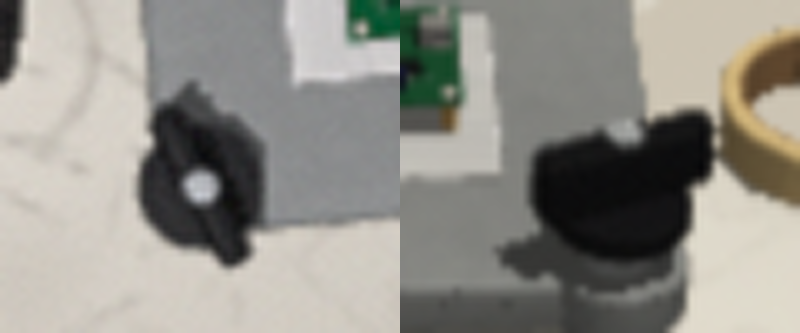

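The crop shows the bar over the disc, with a silver cap on top and its axis at 28° in the world. Its centre is at about (0.436, -0.321), and the top at 0.095 leaves a gap of about 6.5 mm. I'll turn the tool +185° so joint 6 has room, then come over the bar.

```bash
python3 -m creep '[[-1,[0,0,0],7],[-1,[10,10,0],14],[-1,[25,20,0],21],[-1,[40,30,0],28],[-1,[55,45,0],35],[-1,[70,60,0],42],[-1,[85,70,0],49],[-1,[100,80,0],56],[-1,[110,90,0],63],[-1,[120,95,0],70]]'
python3 -m creep '[[-1,[10,10,0],7],[-1,[20,20,0],14],[-1,[35,30,0],21],[-1,[45,40,0],28],[-1,[55,50,0],35],[-1,[65,60,0],42],[-1,[75,70,0],49],[-1,[85,75,0],56],[-1,[95,83,0],63],[-1,[103,91,0],70]]'
python3 -m creep '[[-1,[0,0,0],7],[-1,[0,0,0],14],[-1,[0,0,-10],21],[-1,[0,0,-20],28],[-1,[0,0,-30],35],[-1,[0,0,-45],42],[-1,[0,0,-60],45],[-1,[0,0,-75],45],[-1,[0,0,-85],45],[-1,[0,0,-90],45]]'
python3 -c "
from h import *
st()
p=viewer.capture('side');save(p,'side1.png')"
```

```text
clock: 1.73
tcp_pos: [0.3338, -0.4111, 0.2315]
tool_rot: [[-0.056, 0.998, 0.0], [0.998, 0.056, -0.0], [-0.0, 0.0, -1.0]]
contact_force: [0.6, -0.0, 0.1]
finger_gap: 0.995
gripper_force: 0.0
clock: 2.57
tcp_pos: [0.4367, -0.3207, 0.2312]
tool_rot: [[-0.957, 0.29, 0.0], [0.29, 0.957, -0.0], [-0.0, -0.0, -1.0]]
contact_force: [-0.1, -0.5, 0.0]
finger_gap: 1.0
gripper_force: 0.0
clock: 3.4
tcp_pos: [0.4356, -0.3207, 0.1398]
tool_rot: [[-0.885, -0.466, -0.001], [-0.466, 0.885, 0.001], [0.001, 0.002, -1.0]]
contact_force: [-0.0, -0.2, -0.6]
finger_gap: 1.003
gripper_force: 0.0
clock 3.4
qpos [-0.635  0.052 -0.038  1.483 -0.    -1.119]
tcp_pos [ 0.436 -0.321  0.14 ]
contact_force [-0.02  -0.199 -0.633]
torque [ 0.015 -0.06  -0.048]
finger_gap 1.003
gripper_force 0.0
[[-0.885 -0.466 -0.001]
 [-0.466  0.885  0.001]
 [ 0.001  0.002 -1.   ]]
```

View pics/side1.png

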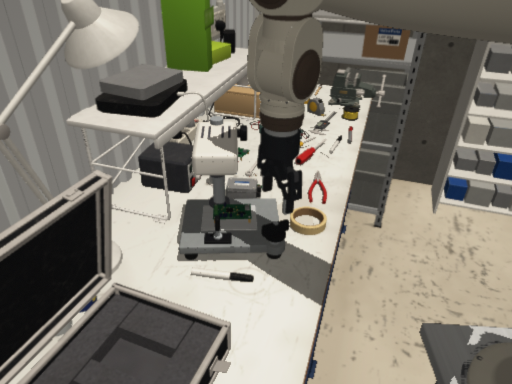

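The gripper is over the knob, clear of the head (215,160) and the tape (308,220). I'll go down and close on the bar.

```bash
python3 -m creep '[[-1,[0,0,-10],0],[-1,[0,0,-20],0],[-1,[0,0,-30],0],[-1,[0,0,-40],0],[-1,[0,0,-48],0],[-1,[0,0,-56],0],[-1,[0,0,-62],0],[-1,[0,0,-65],0],[-1,[0,0,-65],0],[-1,[0,0,-65],0]]'
python3 -m creep '[[0.0,[0,0,0],0],[0.2,[0,0,0],0],[0.4,[0,0,0],0],[0.6,[0,0,0],0],[0.8,[0,0,0],0],[1,[0,0,0],0],[1,[0,0,0],0],[1,[0,0,0],0],[1,[0,0,0],0],[1,[0,0,0],0]]'
python3 -c "
from h import *
st()"
```

```text
clock: 4.28
tcp_pos: [0.4361, -0.3211, 0.0764]
tool_rot: [[-0.885, -0.466, 0.0], [-0.466, 0.885, -0.0], [-0.0, -0.0, -1.0]]
contact_force: [0.3, 0.4, -0.5]
finger_gap: 0.995
gripper_force: 0.0
clock: 5.12
tcp_pos: [0.4362, -0.3213, 0.0766]
tool_rot: [[-0.885, -0.466, 0.0], [-0.466, 0.885, -0.001], [-0.0, -0.001, -1.0]]
contact_force: [0.4, -1.4, 2.5]
finger_gap: 0.145
gripper_force: 60.0
clock 5.117
qpos [-0.635  0.063 -0.148  1.359 -0.    -1.12 ]
tcp_pos [ 0.436 -0.321  0.077]
contact_force [ 0.366 -1.382  2.521]
torque [-0.393 -0.101  0.106]
finger_gap 0.145
gripper_force 60.028
[[-0.885 -0.466  0.   ]
 [-0.466  0.885 -0.001]
 [-0.    -0.001 -1.   ]]
```

```bash
python3 -m creep '[[1,[0,0,-0.3],-7],[1,[0,0,-0.6],-14],[1,[0,0,-0.9],-21],[1,[0,0,-1.2],-28],[1,[0,0,-1.5],-35],[1,[0,0,-1.8],-42],[1,[0,0,-2.1],-49],[1,[0,0,-2.4],-56],[1,[0,0,-2.7],-63],[1,[0,0,-2.9],-70]]'
python3 - <<'E'
from h import *
st()
for c in("side","top"):
    p=viewer.capture(c)
    for t in("knob_bar","pad","stand"):
        print(c,t,[(round(r["p"],2),np.round(w(p,r["position"]),4).tolist()) for r in viewer.landmark_of(p,t)[:2]])
E
```

```text
clock: 5.95
tcp_pos: [0.4361, -0.3225, 0.0737]
tool_rot: [[-0.736, 0.677, 0.0], [0.677, 0.736, -0.003], [-0.002, -0.002, -1.0]]
contact_force: [-0.2, -10.2, -0.6]
finger_gap: 0.146
gripper_force: 59.7
clock 5.95
qpos [-0.635  0.065 -0.152  1.352 -0.002  0.108]
tcp_pos [ 0.436 -0.322  0.074]
contact_force [ -0.238 -10.205  -0.628]
torque [-1.885  0.077  0.176]
finger_gap 0.146
gripper_force 59.661
[[-0.736  0.677  0.   ]
 [ 0.677  0.736 -0.003]
 [-0.002 -0.002 -1.   ]]
side knob_bar [(0.59, [0.4365, -0.3218, 0.0829])]
side pad [(0.42, [0.4365, -0.3212, 0.0021])]
side stand [(0.96, [0.5382, -0.388, -0.0031])]
top knob_bar []
top pad []
top stand [(0.61, [0.5339, -0.3908, -0.0024])]
```

```bash
python3 -m creep '[[1,[0,-1,-0.3],-5],[1,[0,-1.5,-0.5],-10],[1,[0,-2,-0.7],-15],[1,[0,-2,-0.9],-20],[1,[0,-2,-1.1],-25],[1,[0,-2,-1.3],-30],[1,[0,-2,-1.5],-35],[1,[0,-2,-1.7],-40],[1,[0,-2,-1.9],-45],[1,[0,-2,-1.9],-45]]'
python3 - <<'E'
from h import *
st()
for c in("side",)*2:
    p=viewer.capture(c)
    for t in("knob_bar","pad"):
        print(c,t,[(round(r["p"],2),np.round(w(p,r["position"]),4).tolist()) for r in viewer.landmark_of(p,t)[:2]])
E
```

```text
clock: 7.18
tcp_pos: [0.4354, -0.3233, 0.0717]
tool_rot: [[-0.043, 0.999, -0.001], [0.999, 0.043, -0.001], [-0.001, -0.001, -1.0]]
contact_force: [-4.3, -1.2, 4.6]
finger_gap: 0.151
gripper_force: 60.3
clock 7.183
qpos [-6.380e-01  6.800e-02 -1.530e-01  1.351e+00 -1.000e-03  8.890e-01]
tcp_pos [ 0.435 -0.323  0.072]
contact_force [-4.333 -1.163  4.647]
torque [-0.338  0.904 -0.131]
finger_gap 0.151
gripper_force 60.346
[[-0.043  0.999 -0.001]
 [ 0.999  0.043 -0.001]
 [-0.001 -0.001 -1.   ]]
side knob_bar [(0.51, [0.4353, -0.323, 0.0802]), (0.51, [0.5451, -0.2494, -0.001])]
side pad [(0.43, [0.4367, -0.318, 0.0042])]
side knob_bar [(0.58, [0.439, -0.3219, 0.084])]
side pad [(0.44, [0.4364, -0.3211, 0.0027])]
```

```bash
python3 -m creep '[[1,[-0.5,0,-0.1],-3],[1,[-0.5,0,-0.2],-6],[1,[-0.5,0,-0.4],-9],[1,[-0.5,0,-0.5],-12],[1,[-0.5,0,-0.6],-15],[1,[-0.5,0,-0.6],-15],[1,[-0.5,0,-0.6],-15],[1,[-0.5,0,-0.6],-15],[1,[-0.5,0,-0.6],-15],[1,[-0.5,0,-0.6],-15]]'
python3 -m creep '[[1,[-0.3,0,-0.1],-3],[1,[-0.3,0,-0.2],-6],[1,[-0.3,0,-0.4],-9],[1,[-0.3,0,-0.5],-12],[1,[-0.3,0,-0.6],-15],[1,[-0.3,0,-0.6],-15],[1,[-0.3,0,-0.6],-15],[1,[-0.3,0,-0.6],-15],[1,[-0.3,0,-0.6],-15],[1,[-0.3,0,-0.6],-15]]'
python3 -c "
from h import *
st()"
```

```text
clock: 8.32
tcp_pos: [0.4351, -0.3232, 0.0711]
tool_rot: [[0.21, 0.978, -0.001], [0.978, -0.21, -0.0], [-0.001, -0.001, -1.0]]
contact_force: [-5.0, -1.3, 4.8]
finger_gap: 0.149
gripper_force: 60.4
clock: 9.15
tcp_pos: [0.4347, -0.3232, 0.0704]
tool_rot: [[0.456, 0.89, -0.001], [0.89, -0.456, -0.0], [-0.001, -0.001, -1.0]]
contact_force: [-4.4, -0.8, 4.8]
finger_gap: 0.149
gripper_force: 60.4
clock 9.15
qpos [-6.390e-01  6.700e-02 -1.560e-01  1.349e+00 -1.000e-03  1.405e+00]
tcp_pos [ 0.435 -0.323  0.07 ]
contact_force [-4.421 -0.797  4.757]
torque [-0.367  0.931 -0.136]
finger_gap 0.149
gripper_force 60.371
[[ 0.456  0.89  -0.001]
 [ 0.89  -0.456 -0.   ]
 [-0.001 -0.001 -1.   ]]
```

```bash
for i in 1 ; do python3 -m creep '[[1,[0,0,-0.1],-3],[1,[0,0,-0.2],-6],[1,[0,0,-0.4],-10],[1,[0,0,-0.4],-10],[1,[0,0,-0.4],-10],[1,[0,0,-0.4],-10],[1,[0,0,-0.4],-10],[1,[0,0,-0.4],-10],[1,[0,0,-0.4],-10],[1,[0,0,-0.4],-10]]'; done
python3 - <<'E'
from h import *
s=sensors.get_state();print(s["torque"],s["qpos"])
E
python3 -m creep '[[1,[0,0,-0.1],-3],[1,[0,0,-0.2],-6],[1,[0,0,-0.4],-10],[1,[0,0,-0.4],-10],[1,[0,0,-0.4],-10],[1,[0,0,-0.4],-10],[1,[0,0,-0.4],-10],[1,[0,0,-0.4],-10],[1,[0,0,-0.4],-10],[1,[0,0,-0.4],-10]]'
python3 - <<'E'
from h import *
s=sensors.get_state();print(s["torque"],s["qpos"])
p=viewer.capture("side");save(p,"side2.png")
i=p["pixels"][170:290,170:330,::-1];cv2.imwrite("pics/crop2.png",cv2.resize(i,(800,600),interpolation=cv2.INTER_CUBIC))
for t in("knob_bar","pad"): print(t,[(round(r["p"],2),np.round(w(p,r["position"]),4).tolist()) for r in viewer.landmark_of(p,t)[:2]])
E
```

```text
clock: 9.98
tcp_pos: [0.4346, -0.3231, 0.07]
tool_rot: [[0.604, 0.797, -0.001], [0.797, -0.604, -0.0], [-0.001, -0.001, -1.0]]
contact_force: [-5.6, -1.5, 5.9]
finger_gap: 0.149
gripper_force: 60.4
[-0.25334163  1.09955611 -0.13483453] [-6.38841248e-01  6.67918286e-02 -1.56845040e-01  1.34814261e+00
 -8.28742144e-04  1.57991124e+00]
clock: 10.82
tcp_pos: [0.4344, -0.3229, 0.0696]
tool_rot: [[0.733, 0.68, -0.002], [0.68, -0.733, 0.0], [-0.001, -0.001, -1.0]]
contact_force: [-6.0, 0.1, 6.4]
finger_gap: 0.149
gripper_force: 60.5
[-0.14576113  1.27736799 -0.08846202] [-6.38819004e-01  6.68753617e-02 -1.57567904e-01  1.34775267e+00
 -7.56906759e-04  1.75441741e+00]
knob_bar [(0.55, [0.4342, -0.3237, 0.0786])]
pad [(0.45, [0.4343, -0.3195, -0.0013]), (0.21, [0.5403, -0.3896, -0.0016])]
```

View pics/crop2.png

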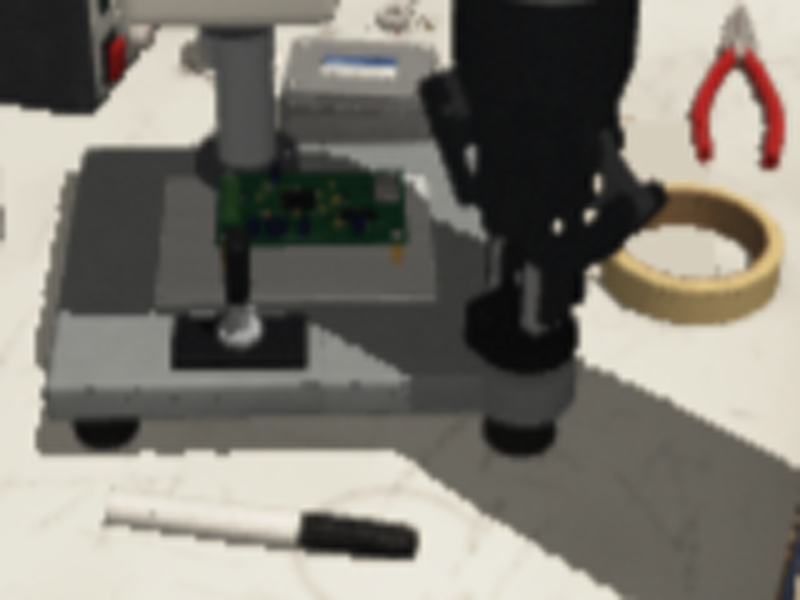

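The crop shows the pad's black foot at (518,435) almost on the bench, the toggle upright at (238,265), and the tape and marker unmoved. I'll continue in small steps and watch the vertical force.

```bash
python3 -m creep '[[1,[-0.4,0,-0.1],-3],[1,[-0.4,0,-0.2],-6],[1,[-0.4,0,-0.4],-10],[1,[-0.4,0,-0.4],-10],[1,[-0.4,0,-0.4],-10],[1,[-0.4,0,-0.4],-10],[1,[-0.4,0,-0.4],-10],[1,[-0.4,0,-0.4],-10],[1,[-0.4,0,-0.4],-10],[1,[-0.4,0,-0.4],-10]]' | grep -E "tcp|force"
python3 -m creep '[[1,[0,0,-0.1],-3],[1,[0,0,-0.2],-6],[1,[0,0,-0.4],-10],[1,[0,0,-0.4],-10],[1,[0,0,-0.4],-10],[1,[0,0,-0.4],-10],[1,[0,0,-0.4],-10],[1,[0,0,-0.4],-10],[1,[0,0,-0.4],-10],[1,[0,0,-0.4],-10]]'| grep -E "tcp|force"
python3 -c "
from h import *
st()"
```

```text
tcp_pos: [0.4342, -0.3228, 0.0694]
contact_force: [-6.8, 1.2, 7.6]
gripper_force: 60.7
tcp_pos: [0.4343, -0.3227, 0.0694]
contact_force: [-6.9, 2.4, 11.5]
gripper_force: 61.2
clock 12.633
qpos [-0.639  0.066 -0.159  1.347 -0.     2.103]
tcp_pos [ 0.434 -0.323  0.069]
contact_force [-6.859  2.421 11.473]
torque [ 0.476  1.428 -0.075]
finger_gap 0.15
gripper_force 61.173
[[ 0.921  0.389 -0.001]
 [ 0.389 -0.921  0.   ]
 [-0.001 -0.001 -1.   ]]
```

The TCP has stopped sinking at 0.0694 and the vertical force jumped, so the pad has touched. I'll add about 8° for a firm contact, relieve the downward push, then open and rise.

```bash
python3 -m creep '[[1,[0,0,0.3],-2],[1,[0.3,0,0.6],-4],[1,[0.6,0,0.9],-6],[1,[0.8,-0.3,1.2],-8],[1,[0.8,-0.3,1.2],-8],[1,[0.8,-0.3,1.2],-8],[1,[0.8,-0.3,1.2],-8],[1,[0.8,-0.3,1.2],-8],[1,[0.8,-0.3,1.2],-8],[1,[0.8,-0.3,1.2],-8]]'| grep -E "tcp|force"
python3 -m creep '[[0.6,[0,0,0],0],[0.2,[0,0,0],0],[-0.2,[0,0,0],0],[-0.6,[0,0,0],0],[-1,[0,0,0],0],[-1,[0,0,0],0],[-1,[0,0,0],0],[-1,[0,0,0],0],[-1,[0,0,0],0],[-1,[0,0,0],0]]'| grep -E "tcp|force|gap"
python3 -m creep '[[-1,[0,0,5],0],[-1,[0,0,15],0],[-1,[0,0,30],0],[-1,[0,0,50],0],[-1,[0,0,80],0],[-1,[0,0,110],0],[-1,[0,20,140],0],[-1,[0,40,160],0],[-1,[0,70,160],0],[-1,[0,110,160],0]]'
python3 - <<'E'
from h import *
st()
p=viewer.capture("side");save(p,"side3.png")
i=p["pixels"][170:290,170:330,::-1];cv2.imwrite("pics/crop3.png",cv2.resize(i,(800,600),interpolation=cv2.INTER_CUBIC))
for c in("side","top"):
  p=viewer.capture(c)
  for t in("knob_bar","pad","toggle_tip","head_front","stand","marker"): print(c,t,[(round(r["p"],2),np.round(w(p,r["position"]),4).tolist()) for r in viewer.landmark_of(p,t)[:1]])
E
```

```text
tcp_pos: [0.4343, -0.3225, 0.0695]
contact_force: [-7.1, 3.0, 4.9]
gripper_force: 60.4
tcp_pos: [0.4357, -0.3233, 0.0699]
contact_force: [0.1, 0.3, -0.1]
finger_gap: 0.998
gripper_force: 0.0
clock: 15.13
tcp_pos: [0.4361, -0.2137, 0.2323]
tool_rot: [[0.967, 0.253, 0.003], [0.253, -0.967, -0.002], [0.003, 0.003, -1.0]]
contact_force: [0.8, 0.8, -0.6]
finger_gap: 1.001
gripper_force: 0.0
clock 15.133
qpos [-0.456 -0.07   0.02   1.657 -0.     2.43 ]
tcp_pos [ 0.436 -0.214  0.232]
contact_force [ 0.787  0.777 -0.555]
torque [0.053 0.009 0.024]
finger_gap 1.001
gripper_force 0.0
[[ 0.967  0.253  0.003]
 [ 0.253 -0.967 -0.002]
 [ 0.003  0.003 -1.   ]]
side knob_bar [(0.63, [0.4361, -0.3242, 0.0777])]
side pad [(0.58, [0.4342, -0.3243, 0.0783])]
side toggle_tip [(0.64, [0.5633, -0.3184, 0.1081])]
side head_front [(0.61, [0.5601, -0.3033, 0.2148])]
side stand [(0.92, [0.5399, -0.3865, -0.0018])]
side marker [(0.84, [0.5456, -0.2475, -0.0013])]
top knob_bar [(0.86, [0.4343, -0.3223, 0.0754])]
top pad []
top toggle_tip []
top head_front [(0.64, [0.5625, -0.3021, 0.2197])]
top stand [(0.82, [0.5341, -0.3931, 0.0005])]
top marker [(0.55, [0.5435, -0.2489, 0.0042])]
```

View pics/crop3.png

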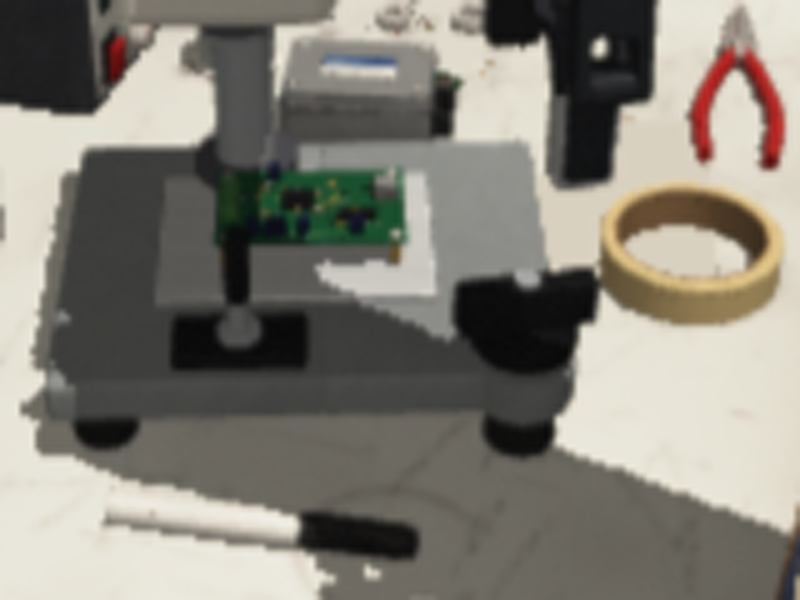

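The knob bar now reads about 76 mm high, so the foot is down, and the marker, tape and stand are unmoved. Before the toggle I'll measure from depth how far the gripper and wrist reach along tool y at each height, since the vertical tool must clear the head.

```bash
cat >> h.py <<'E'
def cloud(p):
    K=np.array(p["camera_matrix"]);v,u=np.mgrid[0:384,0:512].astype(float)
    xd=(u-K[0,2])/K[0,0];yd=(v-K[1,2])/K[1,1];x,y=xd.copy(),yd.copy()
    for _ in range(20):
        f=1+p["k1"]*(x*x+y*y);x,y=xd/f,yd/f
    z=p["z_map"];E=np.array(p["extrinsics"])
    C=np.stack([x*z,y*z,z],-1)@E[:3,:3].T+E[:3,3]; C[z<=0]=np.nan
    return C
E
python3 - <<'E'
from h import *
s=sensors.get_state();R=np.array(s["tool_rot"]);t=np.array(s["tcp_pos"])
for c in("side","top"):
    C=cloud(viewer.capture(c)).reshape(-1,3);C=C[~np.isnan(C[:,0])]
    L=(C-t)@R; h=-L[:,2]
    for a in range(0,300,15):
        m=(h>a/1000)&(h<=(a+15)/1000)&(np.abs(L[:,0])<.09)&(np.abs(L[:,1])<.11)
        if m.sum()>5: print(c,a,m.sum(),"x",np.round(np.percentile(L[m,0],[2,98])*1000),"y",np.round(np.percentile(L[m,1],[2,98])*1000))
E
```

```text
side 0 22 x [-9.  8.] y [-51.  44.]
side 15 154 x [-11.  11.] y [-57.  45.]
side 30 170 x [-10.  11.] y [-58.  44.]
side 45 90 x [-4. 13.] y [-72.  57.]
side 60 285 x [-12.  17.] y [-75.  67.]
side 75 269 x [-11.  17.] y [-74.  68.]
side 90 345 x [-18.  19.] y [-72.  15.]
side 105 394 x [-11.  18.] y [-70.  10.]
side 120 251 x [-26.  37.] y [-39.  -6.]
side 135 445 x [-31.  37.] y [-39.  -2.]
side 150 457 x [-30.  37.] y [-39.  -2.]
side 165 570 x [-33.  36.] y [-38.   8.]
side 180 369 x [-29.  38.] y [-40.  -5.]
side 195 561 x [-32.  40.] y [-42.   0.]
side 210 576 x [-32.  40.] y [-42.  -2.]
side 225 555 x [-31.  41.] y [-43.  -4.]
side 240 778 x [-45.  51.] y [-54.   4.]
side 255 826 x [-42.  59.] y [-61.  -5.]
side 270 1022 x [-48.  62.] y [-64.  -9.]
side 285 1159 x [-50.  62.] y [-64.  -9.]
top 60 31 x [-12.  10.] y [47. 74.]
top 75 11 x [-11.  12.] y [67. 73.]
top 90 22 x [-11.  12.] y [53. 71.]
top 105 114 x [-11.  13.] y [51. 69.]
top 120 7 x [-8. 12.] y [59. 63.]
top 285 6 x [-0.  4.] y [61. 64.]
```

The body and wrist reach only about 40 mm from the axis where they pass the head, while the open finger reaches 57 mm and the knuckles 75 mm. A vertical, open gripper in front of the head can therefore reach the paddle. With the TCP at z 0.08, the finger bottom is near 0.09 and the knuckles stay below 0.20. I'll fit the head's front edge while moving to a standoff.

```bash
python3 -m creep '[[-1,[15,5,0],0],[-1,[35,15,0],-2],[-1,[60,25,0],-4],[-1,[85,30,0],-6],[-1,[110,30,0],-7],[-1,[130,30,0],-7],[-1,[145,30,0],-7],[-1,[152,30,0],-7],[-1,[152,30,0],-7],[-1,[152,30,0],-7]]' | grep -E "tcp|force"
python3 - <<'E'
from h import *
for c in("top","side"):
    p=viewer.capture(c);C=cloud(p)
    o=[r for r in viewer.outline_of(p,"head_front")]
    Q=C.reshape(-1,3);Q=Q[~np.isnan(Q[:,0])]
    m=(Q[:,2]>.22)&(Q[:,2]<.275)&(Q[:,0]>.48)&(Q[:,0]<.66)&(Q[:,1]<-.27)&(Q[:,1]>-.52)
    h=Q[m]; bx=cv2.minAreaRect((h[:,:2]*1000).astype(np.float32)); print(c,m.sum(),bx,cv2.boxPoints(bx).round().tolist(), h[:,2].max())
    t=(Q[:,2]>.085)&(Q[:,2]<.115)&(abs(Q[:,0]-.562)<.03)&(abs(Q[:,1]+.3155)<.025)
    if t.sum(): print("toggle",t.sum(),np.percentile(Q[t],[3,50,97],axis=0).round(4).tolist())
E
```

```text
tcp_pos: [0.5873, -0.1833, 0.2296]
contact_force: [-1.0, 0.6, 0.6]
gripper_force: 0.0
top 3647 ((559.7568969726562, -388.72589111328125), (111.16793060302734, 170.7350311279297), 4.313318252563477) [[498.0, -308.0], [511.0, -478.0], [622.0, -470.0], [609.0, -299.0]] 0.2749812416939307
side 2032 ((552.171630859375, -386.3206787109375), (177.56651306152344, 86.45626831054688), 88.74498748779297) [[507.0, -474.0], [593.0, -476.0], [597.0, -299.0], [511.0, -297.0]] 0.2749886765162654
toggle 67 [[0.5557, -0.3211, 0.0858], [0.5605, -0.3098, 0.1024], [0.5665, -0.3059, 0.1091]]
```

Toggle depth puts its x at 0.556–0.567 and its front face at y -0.306. The head's front edge is at about -0.302. I'll go down at the standoff, then move in.

```bash
python3 -m creep '[[-1,[0,0,-15],0],[-1,[0,0,-35],0],[-1,[0,0,-60],0],[-1,[0,0,-85],0],[-1,[0,0,-110],0],[-1,[0,0,-130],0],[-1,[0,0,-143],0],[-1,[0,0,-150],0],[-1,[0,0,-150],0],[-1,[0,0,-150],0]]' | grep -E "tcp|force"
python3 -m creep '[[-1,[0,-8,0],-1],[-1,[0,-18,0],-1],[-1,[0,-28,0],-1],[-1,[0,-38,0],-1],[-1,[0,-46,0],-1],[-1,[0,-52,0],-1],[-1,[0,-57,0],-1],[-1,[0,-60,0],-1],[-1,[0,-60,0],-1],[-1,[0,-60,0],-1]]' 
python3 - <<'E'
from h import *
p=viewer.capture("side")
i=p["pixels"][110:290,140:380,::-1];cv2.imwrite("pics/crop4.png",cv2.resize(i,(800,600),interpolation=cv2.INTER_CUBIC))
st()
E
```

```text
tcp_pos: [0.5878, -0.1835, 0.0809]
contact_force: [0.3, 0.5, 0.8]
gripper_force: 0.0
clock: 18.68
tcp_pos: [0.5876, -0.2433, 0.0798]
tool_rot: [[0.993, 0.118, -0.0], [0.118, -0.993, 0.0], [-0.0, -0.0, -1.0]]
contact_force: [0.7, -0.5, -0.4]
finger_gap: 1.003
gripper_force: 0.0
clock 18.733
qpos [-0.392  0.287  0.113  1.398  0.     2.631]
tcp_pos [ 0.588 -0.243  0.08 ]
contact_force [ 0.196 -0.606 -0.393]
torque [ 0.05  -0.018 -0.076]
finger_gap 1.004
gripper_force 0.0
[[ 0.993  0.119 -0.   ]
 [ 0.119 -0.993  0.   ]
 [-0.    -0.    -1.   ]]
```

View pics/crop4.png

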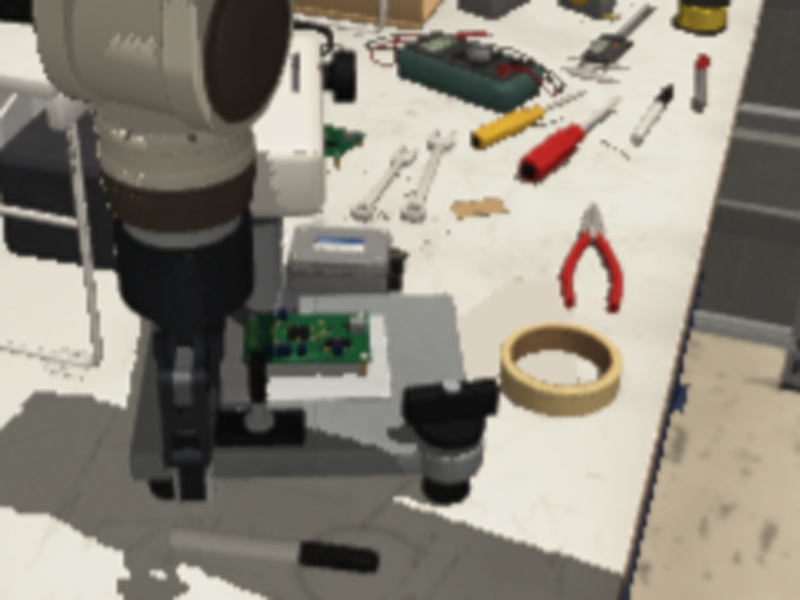

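The gripper stands to the left of the toggle at (258,385), in front of the head, with nothing touched. I'll move in another 12 mm, then push towards the knob.

```bash
python3 -m creep '[[-1,[0,-2,0],0],[-1,[0,-4,0],0],[-1,[0,-6,0],0],[-1,[0,-8,0],0],[-1,[0,-10,0],0],[-1,[0,-11,0],0],[-1,[0,-12,0],0],[-1,[0,-12,0],0],[-1,[0,-12,0],0],[-1,[0,-12,0],0]]' | grep -E "tcp|force"
python3 -m creep '[[-1,[-1,0,0],0],[-1,[-2,0,0],0],[-1,[-4,0,0],0],[-1,[-6,0,0],0],[-1,[-8,-1,0],0],[-1,[-10,-1,0],0],[-1,[-12,-1,0],0],[-1,[-14,-1,0],0],[-1,[-15,-1,0],0],[-1,[-15,-1,0],0]]' | grep -E "tcp|force"
```

```text
tcp_pos: [0.5877, -0.2553, 0.0799]
contact_force: [0.3, -0.5, -0.1]
gripper_force: 0.0
tcp_pos: [0.5724, -0.2564, 0.08]
contact_force: [-0.2, -0.4, 0.1]
gripper_force: 0.0
```

```bash
python3 -m creep '[[-1,[-1,0,0],0],[-1,[-2,0,0],0],[-1,[-3,0,0],0],[-1,[-4,0,0],0],[-1,[-5,0,0],0],[-1,[-6,0,0],0],[-1,[-7,0,0],0],[-1,[-8,0,0],0],[-1,[-8,0,0],0],[-1,[-8,0,0],0]]' | grep -E "tcp|force"
python3 - <<'E'
from h import *
p=viewer.capture("side")
i=p["pixels"][190:280,170:290,::-1];cv2.imwrite("pics/crop5.png",cv2.resize(i,(800,600),interpolation=cv2.INTER_CUBIC))
E
```

```text
tcp_pos: [0.5647, -0.2564, 0.08]
contact_force: [0.5, 0.3, 0.0]
gripper_force: 0.2
```

View pics/crop5.png

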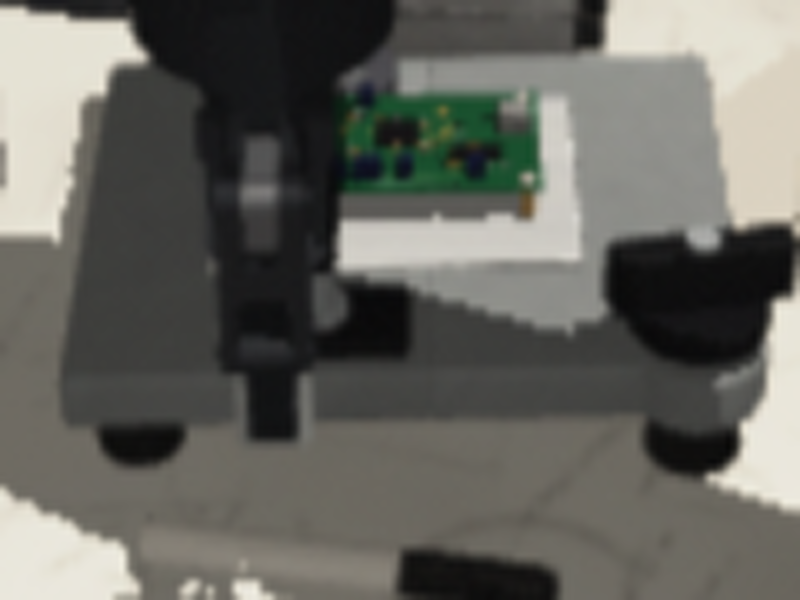

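The toggle is partly hidden behind the gripper, with its base at (330,310) and the paddle edge at (325,240). I'll push a little further and watch the force.

```bash
python3 -m creep '[[-1,[-1,0,0],0],[-1,[-2,0,0],0],[-1,[-3,0,0],0],[-1,[-4,0,0],0],[-1,[-5,0,0],0],[-1,[-5,0,0],0],[-1,[-5,0,0],0],[-1,[-5,0,0],0],[-1,[-5,0,0],0],[-1,[-5,0,0],0]]' | grep -E "tcp|force"
python3 - <<'E'
from h import *
for c in("side","top"):
  p=viewer.capture(c);print(np.round(sensors.get_state()["contact_force"],2))
  for t in("toggle_tip","head_front","stand","knob_bar"): print(c,t,[(round(r["p"],2),np.round(w(p,r["position"]),4).tolist()) for r in viewer.landmark_of(p,t)[:1]])
E
```

```text
tcp_pos: [0.5597, -0.2564, 0.0799]
contact_force: [1.3, -0.9, 0.1]
gripper_force: 0.6
[ 0.2  -1.18  0.46]
side toggle_tip []
side head_front [(0.28, [0.54, -0.3905, -0.0044])]
side stand [(0.84, [0.5392, -0.39, 0.0002])]
side knob_bar [(0.98, [0.4385, -0.3199, 0.0807])]
[ 1.01 -1.44 -0.33]
top toggle_tip []
top head_front [(0.87, [0.5628, -0.3029, 0.2163])]
top stand [(0.96, [0.5378, -0.3914, -0.0002])]
top knob_bar [(0.69, [0.4366, -0.3236, 0.0759])]
```

```bash
python3 -m creep '[[-1,[-1,0,0],0],[-1,[-2,0,0],0],[-1,[-3,0,0],0],[-1,[-4,0,0],0],[-1,[-5,0,0],0],[-1,[-5,0,0],0],[-1,[-5,0,0],0],[-1,[-5,0,0],0],[-1,[-5,0,0],0],[-1,[-5,0,0],0]]' | grep -E "tcp|force"
python3 - <<'E'
from h import *
f=[]
for c in("side","top","side","side"):
  p=viewer.capture(c);f.append(sensors.get_state()["contact_force"])
print(np.mean(f,0),sensors.get_state()["torque"])
i=p["pixels"][190:280,170:290,::-1];cv2.imwrite("pics/crop6.png",cv2.resize(i,(800,600),interpolation=cv2.INTER_CUBIC))
C=cloud(p);Q=C.reshape(-1,3)
t=(Q[:,2]>.06)&(Q[:,2]<.115)&(Q[:,0]>.52)&(Q[:,0]<.58)&(Q[:,1]<-.300)&(Q[:,1]>-.33)
print(t.sum(),Q[t][np.argsort(-Q[t][:,2])][::4].round(3).tolist()[:20])
E
```

```text
tcp_pos: [0.5547, -0.2563, 0.0799]
contact_force: [2.0, -0.9, 0.3]
gripper_force: 0.9
[ 2.09360209 -0.55340367 -0.60338975] [-0.0633057  -0.36286836  0.11608347]
15 [[0.55, -0.302, 0.108], [0.545, -0.313, 0.105], [0.55, -0.301, 0.103], [0.543, -0.314, 0.102]]
```

View pics/crop6.png

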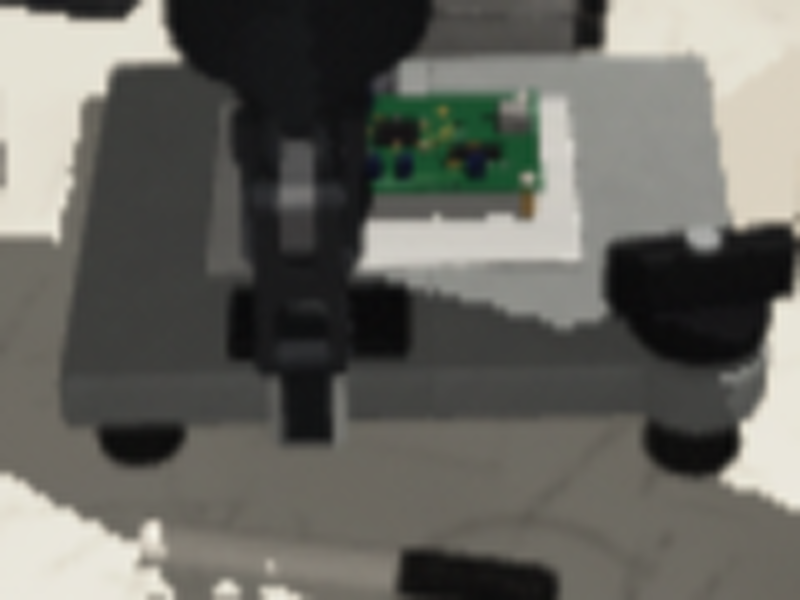

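Force is 2.1 N, which corresponds to about 0.22 rad. I'll push 5 mm more and check that the force follows.

```bash
python3 -m creep '[[-1,[-1,0,0],0],[-1,[-2,0,0],0],[-1,[-3,0,0],0],[-1,[-4,0,0],0],[-1,[-5,0,0],0],[-1,[-5,0,0],0],[-1,[-5,0,0],0],[-1,[-5,0,0],0],[-1,[-5,0,0],0],[-1,[-5,0,0],0]]' | grep -E "tcp|force"
python3 - <<'E'
from h import *
f=[]
for c in("side",)*5:
  p=viewer.capture(c);f.append(sensors.get_state()["contact_force"])
print(np.mean(f,0))
C=cloud(p);Q=C.reshape(-1,3)
t=(Q[:,2]>.08)&(Q[:,2]<.12)&(Q[:,0]>.51)&(Q[:,0]<.58)&(Q[:,1]<-.296)&(Q[:,1]>-.33)
print(t.sum(),Q[t][np.argsort(-Q[t][:,2])][::4].round(3).tolist()[:20])
E
```

```text
tcp_pos: [0.5497, -0.2563, 0.0799]
contact_force: [2.7, 0.0, -0.2]
gripper_force: 1.2
[ 2.59296754  0.59695588 -0.20398715]
5 [[0.539, -0.319, 0.104], [0.539, -0.316, 0.1]]
```

The force is now 2.65 N and the travel since contact is about 18 mm, so the toggle is at least 0.34 rad over. I'll hold 1.7 s, then return slowly and back out.

```bash
python3 -m creep '[[-1,[-1,0,0],0],[-1,[-1,0,0],0],[-1,[-1,0,0],0],[-1,[-1,0,0],0],[-1,[-1,0,0],0],[-1,[-1,0,0],0],[-1,[-1,0,0],0],[-1,[-1,0,0],0],[-1,[-1,0,0],0],[-1,[-1,0,0],0]]' | grep -E "tcp|force"
python3 -m creep '[[-1,[0,0,0],0],[-1,[0,0,0],0],[-1,[0,0,0],0],[-1,[0,0,0],0],[-1,[0,0,0],0],[-1,[0,0,0],0],[-1,[0,0,0],0],[-1,[0,0,0],0],[-1,[0,0,0],0],[-1,[0,0,0],0]]' | grep -E "tcp|force"
python3 -m creep '[[-1,[3,0,0],0],[-1,[6,0,0],0],[-1,[9,0,0],0],[-1,[12,0,0],0],[-1,[15,0,0],0],[-1,[18,0,0],0],[-1,[21,0,0],0],[-1,[25,0,0],0],[-1,[29,0,0],0],[-1,[33,0,0],0]]' | grep -E "tcp|force"
python3 -m creep '[[-1,[2,5,0],0],[-1,[2,12,0],0],[-1,[2,20,0],0],[-1,[2,30,0],0],[-1,[2,42,0],0],[-1,[2,56,0],0],[-1,[2,70,0],0],[-1,[2,80,10],0],[-1,[2,85,30],0],[-1,[2,85,50],0]]' | grep -E "tcp|force"
python3 -m creep '[[-1,[0,0,30],0],[-1,[0,0,60],0],[-1,[-20,20,90],0],[-1,[-50,40,110],0],[-1,[-80,60,110],0],[-1,[-110,80,110],0],[-1,[-130,90,110],0],[-1,[-140,90,110],0],[-1,[-140,90,110],0],[-1,[-140,90,110],0]]' | grep -E "tcp|force|clock"
python3 - <<'E'
from h import *
p=viewer.capture("side")
i=p["pixels"][170:290,170:330,::-1];cv2.imwrite("pics/crop7.png",cv2.resize(i,(800,600),interpolation=cv2.INTER_CUBIC))
for t in("knob_bar","pad","toggle_tip","head_front","stand","marker"): print(t,[(round(r["p"],2),np.round(w(p,r["position"]),4).tolist()) for r in viewer.landmark_of(p,t)[:1]])
E
```

```text
tcp_pos: [0.5487, -0.2563, 0.0799]
contact_force: [2.8, -0.2, -0.8]
gripper_force: 1.2
tcp_pos: [0.5487, -0.2563, 0.0799]
contact_force: [3.0, -0.8, -0.7]
gripper_force: 1.2
tcp_pos: [0.582, -0.2564, 0.0798]
contact_force: [-0.0, -0.1, 0.2]
gripper_force: 0.0
tcp_pos: [0.5833, -0.1692, 0.1308]
contact_force: [0.2, -0.9, 0.6]
gripper_force: 0.0
clock: 28.9
tcp_pos: [0.4439, -0.0813, 0.2407]
contact_force: [0.3, -0.0, 0.0]
gripper_force: 0.0
knob_bar [(0.46, [0.4364, -0.3246, 0.0797])]
pad [(0.43, [0.4361, -0.3184, -0.0019])]
toggle_tip [(0.63, [0.4344, -0.3209, 0.0008])]
head_front [(0.76, [0.5589, -0.3025, 0.2154])]
stand [(0.94, [0.5382, -0.3868, -0.0009])]
marker [(0.56, [0.5446, -0.2477, 0.0006])]
```

View pics/crop7.png

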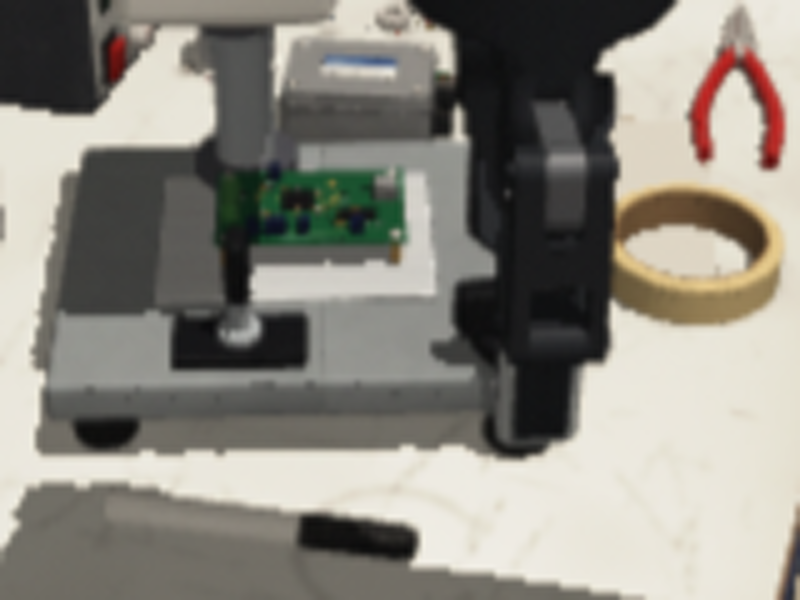

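The toggle is upright again at (238,270), the stand, tape and marker are where they were, and the robot touches nothing. I'm handing in.

```bash
python3 -c "
from h import *
print(ctrl.close_job())"
```

```text
the job is handed in; nothing more can be done
None
```

I handed the job in at about 29 s. The levelling foot was screwed down until it met the bench. The toggle was held towards the knob for over 1.6 s and sprang back upright. The stand, tape and marker look unmoved. No verdict came back, and I judged foot contact and toggle angle from force, travel and camera, as neither can be read directly.

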